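Draw the drill-bit case out of its pigeonhole and lay it in the tray

ROBOT

A 6-joint arm with a two-finger parallel gripper is mounted at the origin on the work surface. World frame = base frame: x ahead of the robot, y to its left, z up, the work surface at z = 0. Lengths are in m, angles in degrees, forces in N, time in s.
With the tool pointing down it reaches from about 0.4 to 0.825 m from the base axis. Payload 7 kg.
Tool frame: the origin (TCP) lies midway between the tips of the shut fingers; the grasp point (between the pads) lies 19 mm behind it; z points along the fingers, y is the line along which they close (so a half turn about z gives the same grasp; the last joint's range is limited). The gripper opens to 88 mm and grips with 3 to 60 N. Pads are 19 mm wide; open, the fingers measure 130 mm over their backs; the gripper's body (78 mm by 193 mm) begins 47 mm behind the grasp point.
Start: joints at [86.408, 20.546, 0.682, 0, -70.136, -16.507], TCP at [0.232, 0.634, 0.227] pointing down, gripper open.
Joint ranges: [-176.03, 176.03], [-82.01, 121.73], [-58.28, 71.71], [-173.87, 95.51], [-174.79, -0.11], [-173.66, 173.66]. Speed limits (degrees/s): [136.94, 136.94, 172.46, 180, 180, 180].

INTERFACE

Orientations are given as [roll, pitch, yaw] about the fixed x, y, z axes, in that order (R = Rz(yaw) Ry(pitch) Rx(roll)).
In Python, from plant import ctrl gives the robot as it stands. The module is installed in compiled form; this text tells all that it offers.
- The arm moves only by the tool send_rows, never from a script. Its argument "plan" is a list that holds one entry, the list of rows, each a list of 6 numbers: the shift along the tool's x, y, z in normalised numbers (1 is 100 cm), then the turn, a rotation vector about the tool's x, y, z in normalised numbers (1 is 360 degrees). A call has 1 to 8 rows; each row is the pose to reach, as a shift and turn from the pose commanded when the call began, along the tool's axes at that moment; what a row does not reach only later rows make up. A row lasts 1/12 s, in which the tool goes at most 41.7 mm and 7.16 degrees, less where a joint would pass 70% of its speed; a pose out of reach is approached as far as the arm can. A shift or turn number past 1, either way, is cut back to 1. A call with a gripper value outside its range is refused whole. "fingers" is the opening, from 0 (shut) to 1 (fully open), set as the call begins (left out, the last holds). The fingers move at their own pace and stop on an object; the grip force is fixed at half the most. Time passes only in rows, so rows that repeat a pose let the fingers close. It gives the time, the measured TCP pose, the force, the opening and the grip force at its end, in the units of the state.
- ctrl.get_obs(): the state, without advancing time (a new reading comes with each control period).
- ctrl.snapshot(name): name is "scene" or "top"; returns a dict with "img" (400x640x3 uint8, red, green, blue), "K" (3x3 intrinsics, pixels), "pose" (4x4, takes a point from camera to world coordinates). Camera axes: x right, y down, z forward; pixel columns grow to the right and rows downward; lengths in m; the calibration is good to about 2 mm. A picture is of the moment at which its call begins. There is no depth.
- ctrl.close_job(): hands the job in; it is judged then, once.
The state is a dict: "clock": time; "joint_pos": joint angles; "qvel": joint speeds; "tau": joint torques, N m; "tool_pos": TCP position; "orientation": TCP orientation; "force": force on the tool from outside, world axes, zero at the start; "moment": the same for the moment, N m; "opening": finger opening in m; "gripper_force": force on a finger pad.
Only numpy, scipy, OpenCV 4.12 (cv2) and the standard library are available. Lean on these libraries where they do the work, as an engineer would, in place of code of your own. Each camera call takes 0.05 s, during which the arm holds its last target. There are 200 camera calls.

TASK

Get the flat steel drill-bit case out of its pigeonhole in the low rack: press lightly on its top with the fingertips and draw it towards you until it rests against the rack's front lip, then take it by its sides and lay it flat in the open wooden tray. Its thin lid dents, so never lean on it with more than about 20 N and set it down gently rather than dropping it. Leave everything else where it is.

Things in the scene. Friction and masses are not known exactly. Their poses are not given: they have to be found in the camera images.
- case: Flat dark steel case, thin black rubber panel on its lid, small bright latch on the end facing the robot: 160 (x, its length, pointing away from the robot) x 64 (y) x 18 mm, 0.45 to 0.7 kg. Origin: centre of its underside. Lies in one of three pigeonholes, only its front 50 to 70 mm uncovered. Dents beyond 35 N between case and rack (press + weight + push on the lip).
- case_top (a point): Centre of the case's lid, 18 mm above its origin. Steel slides on the rack's floor with friction about 0.24, the tips grip the lid with about 0.7: a press under some 6 N may slip over the lid, 10 to 15 N in a smooth, unbroken pull takes the case along. Touch down at a few mm/s: knocks count too.
- rack: Low white and bare wood rack, fixed; three pigeonholes open to the robot, centred at y = -82, 0, +82 mm, 74 mm clear. Origin: on the table under the middle of the front lip's inner face; x away from the robot, z up. Level floor top z = 30 mm, x = 0 to 300, 254 mm wide. Dividers 8 mm thick, x = 110 to 300, up to z = 64 mm; nearer the robot it has none.
- rack_lip (a point): Middle of the front lip's inner face, at floor height. Lip: strip across the whole front, rack x = -8 to 0 mm, 18 mm higher than the floor. A sloping strip (7 degrees) rises towards it within the last 15 to 105 mm, 2 to 13 mm at the lip, different each time and not measured: the case rides up it. A case against the lip has its origin 80 mm from it, its sides free.
- rack_roof (a point): Middle of the front edge of the rack's roof board, on its top: rack x = 175 mm, z = 76 mm. The board is 12 mm thick and covers everything from here back.
- tray: Open tray of brown wood, empty, fixed on the table to the left or right of the rack (a closed cardboard carton of the same footprint, 55 mm high, is on the other side): 230 (x) x 150 (y) x 25 mm outside, walls and floor 5 mm, so 220 x 140 mm inside. Origin: centre of its underside.
- offcut: Plywood offcut 150 x 58 x 12 mm lying in another pigeonhole; origin: centre of its underside. Bystander.
- tile: Terracotta tile 150 x 66 x 10 mm lying in another pigeonhole; origin: centre of its underside. Bystander.
- tin: Closed tin, 66 mm across, 50 mm high, standing on the rack's roof; origin: centre of its underside. Bystander.
- tape: Roll of paper tape, 90 mm across, 25 mm high, lying on the rack's roof; origin: centre of its underside. Bystander.
- driver: Screwdriver, 200 mm, lying on the table; origin: under its middle. Bystander.
- jar: Jar with a steel cap, 64 mm across, 80 mm high, on the table; origin: centre of its underside. Bystander.
Things that resemble listed ones, but are neither listed nor needed, are in the scene too. There is more than one size of the case; the one meant has the size given above.

How it is judged (in metres and radians):
On the way, in this order (a step that is already met when the one before it is completed fails the run):
1. the case lies on the rack against the front lip (within 4 mm), drawn out of its pigeonhole (x of case in the frame of rack between 0.074 and 0.084 m and z of case in the frame of rack below 0.042 m and angle between the x axis of case and the x axis of rack, either way round below 0.1 rad), for 0.2 s.
2. the case is lifted off the rack (z of case in the frame of rack above 0.06 m), for 0.1 s.
At the end, for the whole second after the job is handed in: The case lies flat (lid up, tilt under 3.4 degrees) and at rest on the floor of the tray, its centre within 60 mm of the tray's centre (z of case in the frame of tray between 0.002 and 0.009 m and horizontal distance between case and tray below 0.06 m and angle between case's own z axis and vertical below 0.06 rad and linear speed of case below 0.01 m/s and contact force between case and tray above 1 N); the robot touches nothing.
It fails at once if the case is pressed or rammed against the rack with more than 35 N in all (the lid dents) (contact force between case and rack above 35 N).
It fails at once if the case is dropped into the tray (faster than 0.5 m/s within 30 mm of its floor, as after a fall of over 13 mm) or rammed into it with more than 60 N (contact force between case and tray above 60 N or (linear speed of case above 0.5 m/s and horizontal distance between case and tray below 0.12 m and z of case in the frame of tray below 0.035 m)).
It fails at once if a bystander is moved by more than 25 mm (distance of any of offcut, tile, tin, tape, driver, jar from where it was at the start of the episode above 0.025 m).
It also fails if it takes over 72 s, if anything falls off the work surface, if the arm or the gripper's body presses on something with over 40 N, if the wrist force passes 120 N, or if a joint passes its speed limit or range.

## Working session

There is one attempt and no reset: what is moved stays moved. The work goes in short steps, Python scripts to look and compute and a tool call to move; the robot and the scene stay as the last step left them, time stands still between calls to the robot, and variables do not carry over. Pictures are saved under pics/ and viewed, at most 10 in all, crops included, and the job is handed in when it is done.

Besides the shell and the picture viewer there is one more tool, called after "Emit:" as name(argument=value, ...) on one line, values as JSON. send_rows: Moves the arm, as the interface text tells. Its arguments: {"type":"object","properties":{"plan":{"type":"array","items":{"type":"array","items":{"type":"array","items":{"type":"number"}}}},"fingers":{"type":"number"}},"required":["plan"]}

```bash
mkdir -p pics; python3 - <<'E'
from plant import ctrl
import cv2,pickle
d={}
for n in("scene","top"):
    s=ctrl.snapshot(n);d[n]=s;cv2.imwrite(f"pics/{n}0.png",s["img"][...,::-1]);print(n,s["K"].round(1).tolist(),s["pose"].round(4).tolist())
pickle.dump(d,open("s0.pkl","wb"))
o=ctrl.get_obs();print(o)
E
```

```text
scene [[407.1, 0.0, 315.4], [0.0, 407.1, 196.9], [0.0, 0.0, 1.0]] [[0.8493, 0.4264, -0.3113, 0.9532], [0.5279, -0.6845, 0.5028, -0.6909], [0.0013, -0.5914, -0.8064, 1.0225], [0.0, 0.0, 0.0, 1.0]]
top [[421.5, 0.0, 324.1], [0.0, 421.5, 211.9], [0.0, 0.0, 1.0]] [[-0.0331, -0.9763, 0.2139, 0.2902], [-0.9994, 0.0328, -0.0048, -0.1091], [-0.0023, -0.2139, -0.9768, 1.5024], [0.0, 0.0, 0.0, 1.0]]
{'clock': 0.1, 'joint_pos': array([ 8.64088412e+01,  2.05879651e+01,  6.40744458e-01, -1.60029768e-02,
       -7.01354759e+01, -1.65081275e+01]), 'qvel': array([-0.0755859 , -0.16882331,  0.13729249,  0.10678642,  0.01353447,
       -0.06131058]), 'tau': array([-2.35283667e-03, -5.84165418e+01,  2.93753135e+01,  7.01557294e+00,
        1.01927260e-02, -4.51185815e-05]), 'tool_pos': array([0.23183588, 0.63349565, 0.22572774]), 'orientation': array([ 1.79916437e+02, -9.07569055e-03, -2.01047283e+01]), 'force': array([ 0.41915299, -0.87120818,  0.31851479]), 'moment': array([0.0132638 , 0.00560738, 0.01334465]), 'gripper_force': 0.0, 'opening': 0.08754116912527958}
```

View images.

View pics/scene0.png

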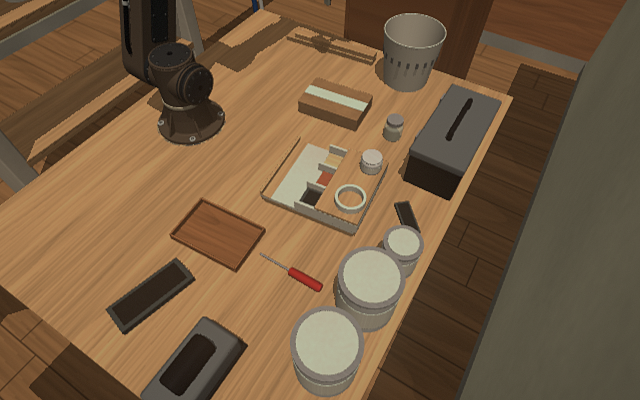

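View pics/top0.png

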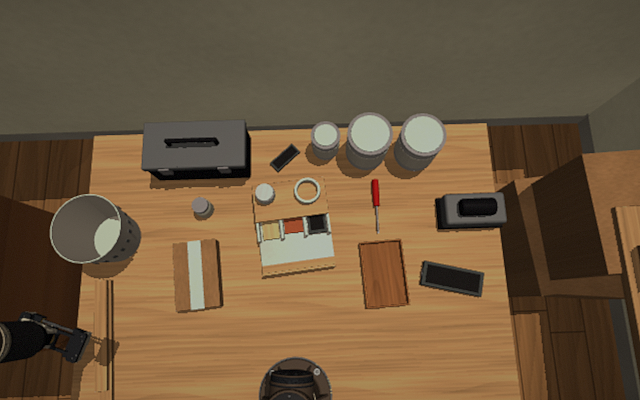

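The scene view shows the rack around (325,185) with the tray at (218,233). The top view shows the rack at (295,225), with the dark case in its right-hand pigeonhole at (318,224), the tile (red) in the middle and the offcut on the left. The tray is at (384,274). I'll enlarge the rack.

```bash
python3 - <<'E'
import cv2,numpy as np
t=cv2.imread("pics/top0.png")[170:285,245:345];s=cv2.imread("pics/scene0.png")[130:240,255:395]
cv2.imwrite("pics/ct.png",cv2.resize(t,None,fx=5,fy=5,interpolation=cv2.INTER_CUBIC))
cv2.imwrite("pics/cs.png",cv2.resize(s,None,fx=5,fy=5,interpolation=cv2.INTER_CUBIC))
E
```

```text
(no output)
```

View pics/ct.png

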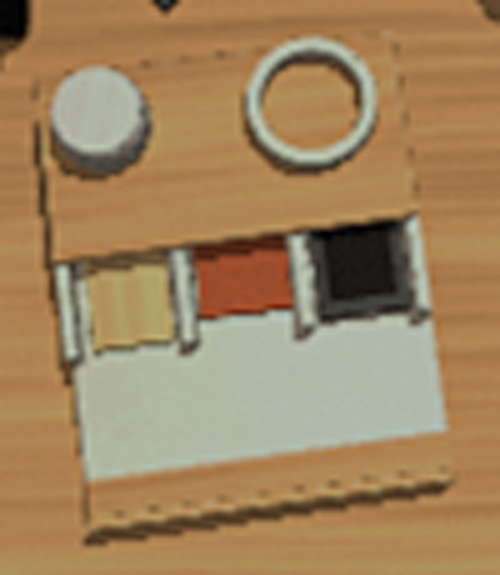

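View pics/cs.png

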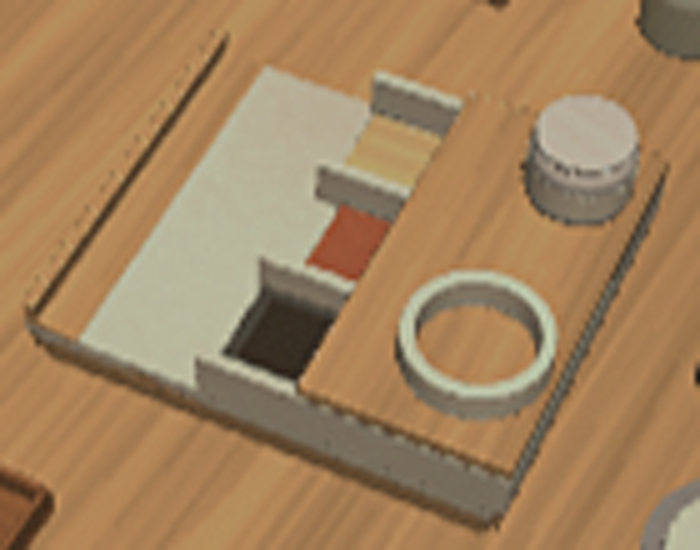

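The crops show:
- **Roof front edge:** runs from (53,262) to (418,213) in the top crop, and from (470,93) to (300,388) in the scene crop.
- **Case:** front lid edge at about (325,318)–(412,308) in the top crop.
- **Sloping strip:** starts at (85,478)–(447,432) in the top crop.
- **Lip:** near edge at about (88,535)–(450,480) in the top crop.

Next I triangulate these.

```bash
cat > h.py <<'E'
import numpy as np,pickle,cv2
D=pickle.load(open("s0.pkl","rb"))
def ray(n,p,D=D):
    s=D[n];d=s["pose"][:3,:3]@np.linalg.solve(s["K"],[p[0],p[1],1.]);return s["pose"][:3,3],d
def plane(n,p,z,D=D):
    o,d=ray(n,p,D);return o+d*(z-o[2])/d[2]
def tri(a,b,D=D):
    (o,d),(q,e)=ray("top",a,D),ray("scene",b,D)
    x=np.linalg.lstsq(np.c_[d,-e],q-o,rcond=None)[0];A=o+d*x[0];B=q+e*x[1]
    return (A+B)/2,np.linalg.norm(A-B)
T=lambda u,v:(245+(u+.5)/5-.5,170+(v+.5)/5-.5)
S=lambda u,v:(255+(u+.5)/5-.5,130+(v+.5)/5-.5)
E
python3 - <<'E'
from h import *
np.set_printoptions(precision=4,suppress=True)
P={"roofL":((53,262),(470,93)),"roofR":((418,213),(300,388)),"stripL":((85,478),(268,67)),"stripR":((447,432),(78,340)),
"divR_front_top":((425,318),(200,358)),"lipoutL":((88,535),(225,38)),"lipoutR":((450,482),(30,318)),"caseR":((412,310),(225,350)),"caseL":((325,318),(268,288))}
for k,(a,b) in P.items(): print(k,*tri(T(*a),S(*b)))
for c in ((325,318),(412,308)): print("case front z48",plane("top",T(*c),.048))
for n in("top","scene"):
    im=D[n]["img"];h=cv2.cvtColor(im,cv2.COLOR_RGB2HSV);
    seed=(384,274) if n=="top" else (218,233)
    c0=np.median(im[seed[1]-4:seed[1]+5,seed[0]-4:seed[0]+5].reshape(-1,3),0);print(n,c0)
    m=(np.abs(im.astype(int)-c0).sum(2)<75).astype(np.uint8)
    m=cv2.morphologyEx(m,cv2.MORPH_OPEN,np.ones((3,3)))
    m=cv2.morphologyEx(m,cv2.MORPH_CLOSE,np.ones((9,9)))
    k,l,st,_=cv2.connectedComponentsWithStats(m);i=l[seed[1],seed[0]]
    cs=cv2.findContours((l==i).astype(np.uint8),0,2)[0][0];ap=cv2.approxPolyDP(cv2.convexHull(cs),5,True)[:,0]
    print(st[i],ap.tolist());q=np.array([plane(n,p,.025) for p in ap]);print(q,q.mean(0))
E
```

```text
roofL [0.5749 0.1223 0.0708] 0.0023808092620795237
roofR [ 0.6027 -0.13    0.0706] 0.001482628207266402
stripL [0.4302 0.1076 0.0273] 0.0001664355878148123
stripR [ 0.4543 -0.1455  0.0277] 0.0010729581500230731
divR_front_top [ 0.533  -0.1317  0.0499] 0.0040492733598330175
lipoutL [0.3927 0.1068 0.034 ] 0.006360618258657124
lipoutR [ 0.4193 -0.1466  0.0264] 0.00045006546708744845
caseR [ 0.5407 -0.1211  0.0502] 0.009028814031828578
caseL [ 0.5363 -0.0619  0.0429] 0.0033756155492295215
case front z48 [ 0.5342 -0.0633  0.048 ]
case front z48 [ 0.5392 -0.1243  0.048 ]
top [135.  83.  45.]
[ 360  242   47   67 2574] [[398, 242], [406, 304], [367, 307], [360, 245]]
[[ 0.4961 -0.3738  0.025 ]
 [ 0.2817 -0.386   0.025 ]
 [ 0.2761 -0.2521  0.025 ]
 [ 0.4899 -0.2391  0.025 ]] [ 0.3859 -0.3128  0.025 ]
scene [132.  84.  50.]
[ 174  202   88   67 3151] [[202, 202], [261, 230], [235, 268], [174, 237]]
[[ 0.2887 -0.2655  0.025 ]
 [ 0.498  -0.2513  0.025 ]
 [ 0.5098 -0.385   0.025 ]
 [ 0.3027 -0.4003  0.025 ]] [ 0.3998 -0.3255  0.025 ]
```

```bash
cat >> h.py <<'E'
from scipy.spatial.transform import Rotation as Ro
np.set_printoptions(precision=4,suppress=True)
O=np.array([.4145,-.0205,0]);YAW=5.8
def rack(x,y,z=0): return O+Ro.from_euler('z',YAW,degrees=True).apply([x,y,z])
def go(p,yaw):
    from plant import ctrl
    o=ctrl.get_obs();R=Ro.from_euler('xyz',o["orientation"],degrees=True)
    G=Ro.from_euler('xyz',[180,0,yaw],degrees=True)
    print("t",round(o["clock"],2),"at",o["tool_pos"],o["orientation"],"F",o["force"],"open",o["opening"],"to",p)
    print("cm",(R.inv().apply(np.array(p)-o["tool_pos"])*100).round(2),"turn",(R.inv()*G).as_rotvec(degrees=True).round(2))
E
python3 - <<'E'
from h import *
t=[(359,242),(402,239),(409,304),(366,308)];s=[(201,198),(265,232),(237,270),(171,235)]
# scene order: which corner is which: match by xy
A=[plane("top",p,.025) for p in t]; 
tot=[]
for a,p in zip(A,t):
    q=min(s,key=lambda r:np.linalg.norm(plane("scene",r,.025)-a)); x=tri(p,q);print(x);tot.append(x[0])
print("tray",np.mean(tot,0))
t=[(398,242),(406,304),(367,307),(360,245)];s=[(261,230),(235,268),(174,237),(202,202)]
s=[(235,268),(174,237),(202,202),(261,230)]
X=[tri(a,b) for a,b in zip(t,s)];print(X,np.mean([x[0] for x in X],0))
print(rack(.142,-.085));go(rack(.142,-.085,.12),YAW)
E
```

```text
(array([ 0.5028, -0.2394,  0.0023]), np.float64(0.003430110298532556))
(array([ 0.5107, -0.3871,  0.0149]), np.float64(0.009024032276903576))
(array([ 0.2821, -0.3975,  0.0132]), np.float64(0.0027209326870606724))
(array([ 0.2716, -0.2507,  0.0166]), np.float64(0.0036298021510501642))
tray [ 0.3918 -0.3187  0.0117]
[(array([ 0.4994, -0.3779,  0.0016]), np.float64(0.00015356595943010287)), (array([ 0.2818, -0.3915, -0.0065]), np.float64(0.001069189533608439)), (array([ 0.2751, -0.2552,  0.0032]), np.float64(0.002645324812644328)), (array([ 0.4911, -0.2421,  0.0072]), np.float64(0.003695440224372601))] [ 0.3868 -0.3167  0.0014]
[ 0.5644 -0.0907  0.    ]
t 0.1 at [0.2318 0.6335 0.2257] [179.9164  -0.0091 -20.1047] F [ 0.4192 -0.8712  0.3185] open 0.08754116912527958 to [ 0.5644 -0.0907  0.12  ]
cm [56.12 56.56 10.66] turn [  0.08   0.01 -25.9 ]
```

Careful with the scale: shifts go in shares of 100 cm and turns go in shares of 360 degrees. That gives: 21.8 cm / 100 = 0.218, 19 cm / 100 = 0.19.

Emit:
send_rows(fingers=0, plan=[[[0.025, 0.025, 0, 0, 0, 0], [0.05, 0.05, 0, 0, 0, 0], [0.078, 0.078, 0, 0, 0, 0], [0.106, 0.106, 0, 0, 0, 0], [0.134, 0.134, 0, 0, 0, 0], [0.162, 0.162, 0, 0, 0, 0], [0.19, 0.19, 0, 0, 0, 0], [0.218, 0.218, 0, 0, 0, 0]]])

```text
clock: 0.77
tool_pos: [0.362, 0.3522, 0.2264]
orientation: [180.0, 0.0, -20.1]
force: [0.8, 0.2, 0.9]
opening: 0.04
gripper_force: 0.0
```

Converted, 22.4 cm / 100 = 0.224, 19.6 cm / 100 = 0.196, -25.9 degrees / 360 = -0.0719.

Emit:
send_rows(plan=[[[0.028, 0.028, 0, 0, 0, -0.0083], [0.056, 0.056, 0, 0, 0, -0.0167], [0.084, 0.084, 0, 0, 0, -0.025], [0.112, 0.112, 0, 0, 0, -0.0333], [0.14, 0.14, 0, 0, 0, -0.0417], [0.168, 0.168, 0, 0, 0, -0.05], [0.196, 0.196, 0, 0, 0, -0.0611], [0.224, 0.224, 0, 0, 0, -0.0719]]])

```text
clock: 1.43
tool_pos: [0.4954, 0.065, 0.2266]
orientation: [-180.0, -0.0, 6.0]
force: [1.4, -0.2, 0.2]
opening: 0.0004
gripper_force: 0.0
```

```bash
python3 - <<'E'
from h import *
go(rack(.142,-.085,.09),YAW)
E
```

```text
t 1.43 at [0.4954 0.065  0.2266] [-179.986    -0.0079    6.0067] F [ 1.3546 -0.1602  0.193 ] open 0.0003604226195511806 to [ 0.5644 -0.0907  0.09  ]
cm [ 5.23 16.21 13.66] turn [-0.01 -0.01  0.21]
```

Converted, 16 cm / 100 = 0.16, 15 cm / 100 = 0.15.

Emit:
send_rows(plan=[[[0.01, 0.03, 0.01, 0, 0, 0], [0.02, 0.06, 0.02, 0, 0, 0], [0.03, 0.09, 0.04, 0, 0, 0], [0.04, 0.12, 0.06, 0, 0, 0], [0.05, 0.15, 0.08, 0, 0, 0], [0.051, 0.16, 0.1, 0, 0, 0], [0.051, 0.16, 0.105, 0, 0, 0], [0.051, 0.16, 0.105, 0, 0, 0]]])

```text
clock: 2.1
tool_pos: [0.5605, -0.0879, 0.1193]
orientation: [180.0, 0.3, 5.7]
force: [-0.2, 0.2, -0.4]
opening: 0.0008
gripper_force: 0.0
```

Converted, 1.2 cm / 100 = 0.012, 1 cm / 100 = 0.01.

Emit:
send_rows(plan=[[[0, 0, 0.005, 0, 0, 0], [0, 0, 0.01, 0, 0, 0], [0, 0, 0.012, 0, 0, 0], [0, 0, 0.012, 0, 0, 0]]])

```text
clock: 2.43
tool_pos: [0.5621, -0.0863, 0.1099]
orientation: [-180.0, -0.0, 5.9]
force: [0.4, 0.2, -0.2]
opening: 0.0003
gripper_force: 0.0
```

```bash
python3 - <<'E'
from h import *
from plant import ctrl
d={n:ctrl.snapshot(n) for n in("top","scene")};pickle.dump(d,open("s1.pkl","wb"))
t=cv2.resize(d["top"]["img"][170:285,245:345,::-1],None,fx=4,fy=4,interpolation=2);s=cv2.resize(d["scene"]["img"][130:240,255:355,::-1],(400,460),interpolation=2)
cv2.imwrite("pics/c1.png",np.hstack([t,s]))
go(rack(.142,-.085,.06),YAW)
E
```

```text
t 2.53 at [ 0.5623 -0.0865  0.1102] [-179.9999   -0.0534    5.8607] F [-0.2587 -0.2045  1.1011] open 0.00028002512889724047 to [ 0.5644 -0.0907  0.06  ]
cm [0.16 0.44 5.02] turn [-0.   -0.05  0.06]
```

View pics/c1.png

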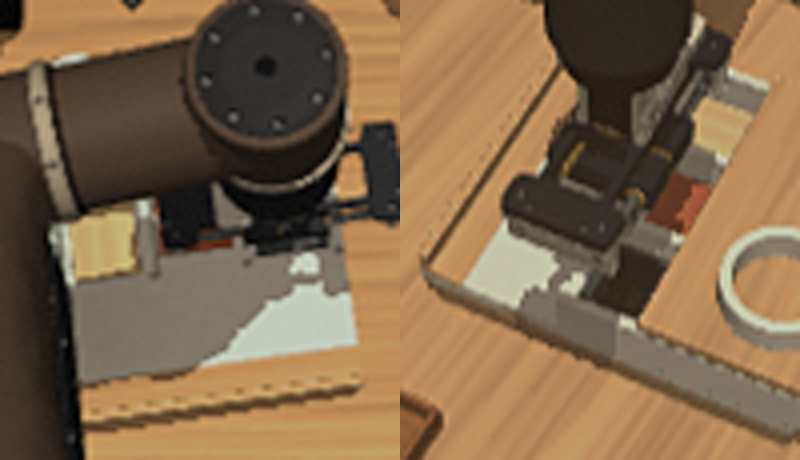

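The picture shows the shut gripper above the right-hand hole, at about (290,240) in the left panel, with the case's dark lid just behind it and clear of the roof edge.

Converted, 5.2 cm / 100 = 0.052, 3.6 cm / 100 = 0.036.

Emit:
send_rows(plan=[[[0.002, 0.004, 0.008, 0, 0, 0], [0.002, 0.004, 0.018, 0, 0, 0], [0.002, 0.004, 0.028, 0, 0, 0], [0.002, 0.004, 0.036, 0, 0, 0], [0.002, 0.004, 0.042, 0, 0, 0], [0.002, 0.004, 0.047, 0, 0, 0], [0.002, 0.004, 0.05, 0, 0, 0], [0.002, 0.004, 0.052, 0, 0, 0]]])

```text
clock: 3.2
tool_pos: [0.5643, -0.091, 0.057]
orientation: [180.0, 0.0, 5.8]
force: [-0.2, 0.1, 0.3]
opening: 0.0004
gripper_force: 0.0
```

Emit:
send_rows(plan=[[[0, 0, 0.0003, 0, 0, 0], [0, 0, 0.0006, 0, 0, 0], [0, 0, 0.0009, 0, 0, 0], [0, 0, 0.0012, 0, 0, 0], [0, 0, 0.0016, 0, 0, 0], [0, 0, 0.002, 0, 0, 0], [0, 0, 0.0024, 0, 0, 0], [0, 0, 0.0028, 0, 0, 0]]])

```text
clock: 3.87
tool_pos: [0.5645, -0.0909, 0.0548]
orientation: [180.0, -0.0, 5.8]
force: [1.2, 0.7, 0.6]
opening: 0.0006
gripper_force: 0.0
```

Converted, 0.12 cm / 100 = 0.0012, 0.09 cm / 100 = 0.0009.

Emit:
send_rows(plan=[[[0, 0, 0.0003, 0, 0, 0], [0, 0, 0.0006, 0, 0, 0], [0, 0, 0.0009, 0, 0, 0], [0, 0, 0.0012, 0, 0, 0]]])

```text
clock: 4.2
tool_pos: [0.5645, -0.0909, 0.0535]
orientation: [-180.0, 0.0, 5.8]
force: [0.4, 0.9, -0.6]
opening: 0.0001
gripper_force: 0.0
```

Converted, 0.24 cm / 100 = 0.0024, 0.21 cm / 100 = 0.0021.

Emit:
send_rows(plan=[[[0, 0, 0.0003, 0, 0, 0], [0, 0, 0.0006, 0, 0, 0], [0, 0, 0.0009, 0, 0, 0], [0, 0, 0.0012, 0, 0, 0], [0, 0, 0.0015, 0, 0, 0], [0, 0, 0.0018, 0, 0, 0], [0, 0, 0.0021, 0, 0, 0], [0, 0, 0.0024, 0, 0, 0]]])

```text
clock: 4.87
tool_pos: [0.5645, -0.0909, 0.0512]
orientation: [-180.0, -0.0, 5.8]
force: [-1.1, -0.0, -0.1]
opening: 0.0011
gripper_force: 0.0
```

Converted, 0.12 cm / 100 = 0.0012, 0.09 cm / 100 = 0.0009.

Emit:
send_rows(plan=[[[0, 0, 0.0003, 0, 0, 0], [0, 0, 0.0006, 0, 0, 0], [0, 0, 0.0009, 0, 0, 0], [0, 0, 0.0012, 0, 0, 0]]])

```text
clock: 5.2
tool_pos: [0.5645, -0.0909, 0.0499]
orientation: [180.0, 0.0, 5.8]
force: [-0.0, -0.3, 0.7]
opening: 0.0005
gripper_force: 0.0
```

Converted, 0.12 cm / 100 = 0.0012, 0.09 cm / 100 = 0.0009.

Emit:
send_rows(plan=[[[0, 0, 0.0003, 0, 0, 0], [0, 0, 0.0006, 0, 0, 0], [0, 0, 0.0009, 0, 0, 0], [0, 0, 0.0012, 0, 0, 0]]])

```text
clock: 5.53
tool_pos: [0.5645, -0.0909, 0.0488]
orientation: [180.0, -0.0, 5.8]
force: [-0.4, -0.6, 0.3]
opening: 0.0005
gripper_force: 0.0
```

Converted, 0.07 cm / 100 = 0.0007, 0.06 cm / 100 = 0.0006.

Emit:
send_rows(plan=[[[0, 0, 0.0003, 0, 0, 0], [0, 0, 0.0006, 0, 0, 0], [0, 0, 0.0007, 0, 0, 0]]])

```text
clock: 5.78
tool_pos: [0.5645, -0.0909, 0.0483]
orientation: [180.0, -0.0, 5.8]
force: [-1.1, 0.6, 5.2]
opening: 0.0002
gripper_force: 2.4
```

Converted, 0.02 cm / 100 = 0.0002, 0.01 cm / 100 = 0.0001.

Emit:
send_rows(plan=[[[0, 0, 0.0001, 0, 0, 0], [0, 0, 0.0002, 0, 0, 0], [0, 0, 0.0002, 0, 0, 0]]])

```text
clock: 6.03
tool_pos: [0.5645, -0.0909, 0.0483]
orientation: [180.0, -0.0, 5.8]
force: [-3.1, 1.8, 5.9]
opening: 0.0002
gripper_force: 3.0
```

Converted, 0.03 cm / 100 = 0.0003, 0.02 cm / 100 = 0.0002.

Emit:
send_rows(plan=[[[0, 0, 0.0001, 0, 0, 0], [0, 0, 0.0002, 0, 0, 0], [0, 0, 0.0003, 0, 0, 0], [0, 0, 0.0003, 0, 0, 0]]])

```text
clock: 6.37
tool_pos: [0.5645, -0.0909, 0.0483]
orientation: [180.0, -0.0, 5.8]
force: [-3.3, 1.1, 9.6]
opening: 0.0002
gripper_force: 4.3
```

Converted, -0.9 cm / 100 = -0.009, -0.75 cm / 100 = -0.0075.

Emit:
send_rows(plan=[[[-0.0003, 0, 0.0001, 0, 0, 0], [-0.001, 0, 0.0002, 0, 0, 0], [-0.002, 0, 0.0003, 0, 0, 0], [-0.0032, 0, 0.0003, 0, 0, 0], [-0.0045, 0, 0.0003, 0, 0, 0], [-0.006, 0, 0.0003, 0, 0, 0], [-0.0075, 0, 0.0003, 0, 0, 0], [-0.009, 0, 0.0003, 0, 0, 0]]])

```text
clock: 7.03
tool_pos: [0.5576, -0.0916, 0.0483]
orientation: [180.0, -0.2, 5.8]
force: [4.4, 0.7, 4.9]
opening: 0.0005
gripper_force: 2.9
```

Converted, -0.48 cm / 100 = -0.0048, -0.36 cm / 100 = -0.0036.

Emit:
send_rows(plan=[[[-0.0012, 0, 0.0002, 0, 0, 0], [-0.0024, 0, 0.0004, 0, 0, 0], [-0.0036, 0, 0.0006, 0, 0, 0], [-0.0048, 0, 0.0007, 0, 0, 0]]])

```text
clock: 7.37
tool_pos: [0.5541, -0.092, 0.0483]
orientation: [180.0, -0.4, 5.9]
force: [5.4, 1.2, 9.4]
opening: 0.0005
gripper_force: 4.5
```

Emit:
send_rows(plan=[[[-0.0013, 0, 0.0001, 0, 0, 0], [-0.0027, 0, 0.0002, 0, 0, 0], [-0.0042, 0, 0.0003, 0, 0, 0], [-0.0057, 0, 0.0004, 0, 0, 0], [-0.0072, 0, 0.0004, 0, 0, 0], [-0.0087, 0, 0.0004, 0, 0, 0]]])

```text
clock: 7.87
tool_pos: [0.546, -0.0928, 0.0483]
orientation: [180.0, -0.4, 5.9]
force: [6.2, 0.6, 9.9]
opening: 0.0005
gripper_force: 5.1
```

Converted, -1.2 cm / 100 = -0.012, -1.05 cm / 100 = -0.0105.

Emit:
send_rows(plan=[[[-0.0015, 0, 0.0001, 0, 0, 0], [-0.003, 0, 0.0002, 0, 0, 0], [-0.0045, 0, 0.0003, 0, 0, 0], [-0.006, 0, 0.0003, 0, 0, 0], [-0.0075, 0, 0.0003, 0, 0, 0], [-0.009, 0, 0.0003, 0, 0, 0], [-0.0105, 0, 0.0003, 0, 0, 0], [-0.012, 0, 0.0003, 0, 0, 0]]])

```text
clock: 8.53
tool_pos: [0.5346, -0.094, 0.0483]
orientation: [180.0, -0.5, 5.9]
force: [6.3, 0.7, 11.6]
opening: 0.0004
gripper_force: 5.8
```

```bash
python3 - <<'E'
from h import *
from plant import ctrl
d={n:ctrl.snapshot(n) for n in("top","scene")}
t=cv2.resize(d["top"]["img"][170:285,245:345,::-1],None,fx=4,fy=4,interpolation=2);s=cv2.resize(d["scene"]["img"][130:240,255:355,::-1],(400,460),interpolation=2)
cv2.imwrite("pics/c2.png",np.hstack([t,s]));o=ctrl.get_obs();print(o["tool_pos"],o["force"])
E
```

```text
[ 0.5343 -0.094   0.0482] [ 5.539   1.2366 12.5538]
```

View pics/c2.png

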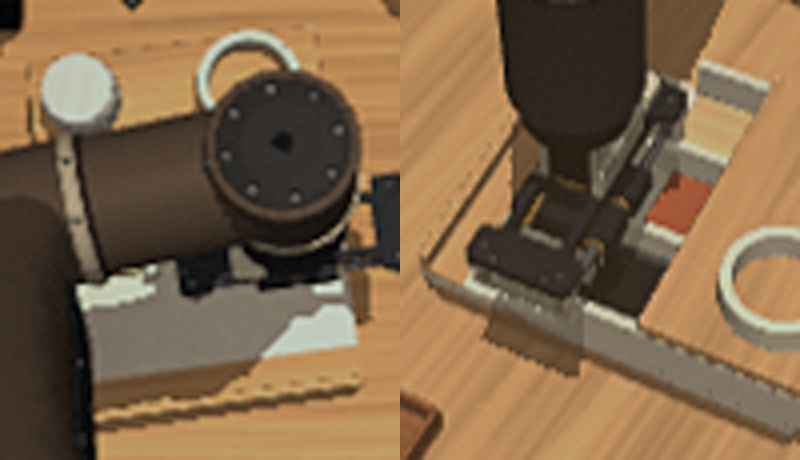

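The gripper is at (285,270) in the left panel. In the right panel the dark lid still runs from the tips at (610,290) back under the roof, and the tip height has not changed. So the case is following, and I'll keep pulling.

Converted, -1.5 cm / 100 = -0.015, -0.15 cm / 100 = -0.0015.

Emit:
send_rows(plan=[[[-0.0015, 0, 0, 0, 0, 0], [-0.0032, 0, 0, 0, 0, 0], [-0.005, 0, 0, 0, 0, 0], [-0.007, 0, 0, 0, 0, 0], [-0.009, 0, 0, 0, 0, 0], [-0.011, 0, 0, 0, 0, 0], [-0.013, 0, 0, 0, 0, 0], [-0.015, 0, 0, 0, 0, 0]]])

```text
clock: 9.3
tool_pos: [0.5198, -0.0954, 0.0483]
orientation: [180.0, -0.5, 5.9]
force: [6.6, -0.0, 11.6]
opening: 0.0005
gripper_force: 5.9
```

Converted, -1.6 cm / 100 = -0.016, -1.4 cm / 100 = -0.014.

Emit:
send_rows(plan=[[[-0.002, 0, 0, 0, 0, 0], [-0.004, 0, 0, 0, 0, 0], [-0.006, 0, 0, 0, 0, 0], [-0.008, 0, 0, 0, 0, 0], [-0.01, 0, 0, 0, 0, 0], [-0.012, 0, 0, 0, 0, 0], [-0.014, 0, 0, 0, 0, 0], [-0.016, 0, 0, 0, 0, 0]]])

```text
clock: 9.97
tool_pos: [0.504, -0.097, 0.0483]
orientation: [180.0, -0.5, 5.9]
force: [6.8, 0.0, 12.2]
opening: 0.0006
gripper_force: 6.0
```

Converted, -1.4 cm / 100 = -0.014, -1.2 cm / 100 = -0.012.

Emit:
send_rows(plan=[[[-0.002, 0, 0, 0, 0, 0], [-0.004, 0, 0, 0, 0, 0], [-0.006, 0, 0, 0, 0, 0], [-0.008, 0, 0, 0, 0, 0], [-0.01, 0, 0, 0, 0, 0], [-0.012, 0, 0, 0, 0, 0], [-0.014, 0, 0, 0, 0, 0]]])

```text
clock: 10.55
tool_pos: [0.4901, -0.0984, 0.0482]
orientation: [180.0, -0.5, 5.9]
force: [6.8, 0.3, 12.4]
opening: 0.0004
gripper_force: 6.2
```

Converted, -0.66 cm / 100 = -0.0066, -0.5 cm / 100 = -0.005.

Emit:
send_rows(plan=[[[-0.0018, 0, 0, 0, 0, 0], [-0.0034, 0, 0, 0, 0, 0], [-0.005, 0, 0, 0, 0, 0], [-0.0066, 0, 0, 0, 0, 0]]])

```text
clock: 10.88
tool_pos: [0.4836, -0.0991, 0.0482]
orientation: [180.0, -0.5, 5.9]
force: [7.5, 0.2, 11.9]
opening: 0.0004
gripper_force: 6.2
```

Converted, -0.6 cm / 100 = -0.006, -0.45 cm / 100 = -0.0045.

Emit:
send_rows(plan=[[[-0.0015, 0, 0, 0, 0, 0], [-0.003, 0, 0, 0, 0, 0], [-0.0045, 0, 0, 0, 0, 0], [-0.006, 0, 0, 0, 0, 0]]])

```text
clock: 11.22
tool_pos: [0.4777, -0.0997, 0.0482]
orientation: [180.0, -0.5, 5.9]
force: [7.1, 1.1, 12.8]
opening: 0.0009
gripper_force: 6.3
```

Converted, -0.45 cm / 100 = -0.0045, -0.3 cm / 100 = -0.003.

Emit:
send_rows(plan=[[[-0.0015, 0, 0, 0, 0, 0], [-0.003, 0, -0.0001, 0, 0, 0], [-0.0045, 0, -0.0002, 0, 0, 0]]])

```text
clock: 11.47
tool_pos: [0.4734, -0.1001, 0.0483]
orientation: [180.0, -0.5, 5.9]
force: [8.4, 1.2, 10.8]
opening: 0.0002
gripper_force: 5.3
```

Converted, -0.36 cm / 100 = -0.0036, -0.24 cm / 100 = -0.0024.

Emit:
send_rows(plan=[[[-0.0012, 0, 0.0002, 0, 0, 0], [-0.0024, 0, 0.0003, 0, 0, 0], [-0.0036, 0, 0.0003, 0, 0, 0]]])

```text
clock: 11.72
tool_pos: [0.4711, -0.1002, 0.0486]
orientation: [180.0, -0.7, 5.9]
force: [9.2, 1.4, 14.1]
opening: 0.0003
gripper_force: 6.7
```

Converted, -0.36 cm / 100 = -0.0036, -0.12 cm / 100 = -0.0012.

Emit:
send_rows(plan=[[[-0.0012, 0, 0, 0, 0, 0], [-0.0024, 0, -0.0001, 0, 0, 0], [-0.0036, 0, -0.0002, 0, 0, 0]]])

```text
clock: 11.97
tool_pos: [0.4678, -0.1005, 0.0489]
orientation: [180.0, -0.7, 5.9]
force: [10.1, 3.2, 13.7]
opening: 0.0002
gripper_force: 6.8
```

Converted, -0.48 cm / 100 = -0.0048, -0.36 cm / 100 = -0.0036.

Emit:
send_rows(plan=[[[-0.0012, 0, 0.0001, 0, 0, 0], [-0.0024, 0, 0.0001, 0, 0, 0], [-0.0036, 0, 0, 0, 0, 0], [-0.0048, 0, -0.0001, 0, 0, 0]]])

```text
clock: 12.3
tool_pos: [0.4638, -0.1009, 0.0493]
orientation: [180.0, -0.8, 6.0]
force: [10.2, 2.1, 14.4]
opening: 0.0005
gripper_force: 7.6
```

Converted, -0.48 cm / 100 = -0.0048, -0.36 cm / 100 = -0.0036.

Emit:
send_rows(plan=[[[-0.0012, 0, 0, 0, 0, 0], [-0.0024, 0, -0.0001, 0, 0, 0], [-0.0036, 0, -0.0002, 0, 0, 0], [-0.0048, 0, -0.0003, 0, 0, 0]]])

```text
clock: 12.63
tool_pos: [0.4594, -0.1013, 0.0498]
orientation: [180.0, -0.8, 6.0]
force: [11.4, 2.1, 15.8]
opening: 0.0004
gripper_force: 8.1
```

Converted, -0.36 cm / 100 = -0.0036, -0.24 cm / 100 = -0.0024.

Emit:
send_rows(plan=[[[-0.0012, 0, -0.0001, 0, 0, 0], [-0.0024, 0, -0.0002, 0, 0, 0], [-0.0036, 0, -0.0003, 0, 0, 0]]])

```text
clock: 12.88
tool_pos: [0.4561, -0.1016, 0.0502]
orientation: [180.0, -0.8, 6.0]
force: [11.5, 1.4, 15.7]
opening: 0.0007
gripper_force: 8.3
```

Converted, -0.3 cm / 100 = -0.003, -0.2 cm / 100 = -0.002.

Emit:
send_rows(plan=[[[-0.001, 0, -0.0001, 0, 0, 0], [-0.002, 0, -0.0002, 0, 0, 0], [-0.003, 0, -0.0003, 0, 0, 0]]])

```text
clock: 13.13
tool_pos: [0.4531, -0.1019, 0.0505]
orientation: [180.0, -0.8, 6.0]
force: [11.2, 2.0, 17.1]
opening: 0.0
gripper_force: 8.3
```

Converted, -0.3 cm / 100 = -0.003, -0.2 cm / 100 = -0.002.

Emit:
send_rows(plan=[[[-0.001, 0, -0.0001, 0, 0, 0], [-0.002, 0, -0.0002, 0, 0, 0], [-0.003, 0, -0.0003, 0, 0, 0]]])

```text
clock: 13.38
tool_pos: [0.4502, -0.1021, 0.0508]
orientation: [180.0, -0.9, 6.0]
force: [11.2, 1.9, 16.4]
opening: 0.0008
gripper_force: 8.4
```

Converted, -0.3 cm / 100 = -0.003, -0.2 cm / 100 = -0.002.

Emit:
send_rows(plan=[[[-0.001, 0, -0.0001, 0, 0, 0], [-0.002, 0, -0.0002, 0, 0, 0], [-0.003, 0, -0.0003, 0, 0, 0]]])

```text
clock: 13.63
tool_pos: [0.4476, -0.1024, 0.0511]
orientation: [180.0, -0.9, 6.0]
force: [12.9, 1.9, 13.4]
opening: 0.0006
gripper_force: 6.7
```

Converted, -0.3 cm / 100 = -0.003, -0.2 cm / 100 = -0.002.

Emit:
send_rows(plan=[[[-0.001, 0, -0.0001, 0, 0, 0], [-0.002, 0, -0.0002, 0, 0, 0], [-0.003, 0, -0.0002, 0, 0, 0]]])

```text
clock: 13.88
tool_pos: [0.4445, -0.1027, 0.0512]
orientation: [180.0, -0.9, 6.0]
force: [13.4, 1.3, 12.8]
opening: 0.0004
gripper_force: 6.8
```

Force and height show the case has reached the lip, with the tips now slipping. I'll ease off and lift.

Converted, -5 cm / 100 = -0.05, -3 cm / 100 = -0.03.

Emit:
send_rows(plan=[[[0.001, 0, 0, 0, 0, 0], [0.002, 0, -0.0003, 0, 0, 0], [0.002, 0, -0.001, 0, 0, 0], [0.002, 0, -0.002, 0, 0, 0], [0.002, 0, -0.005, 0, 0, 0], [0.002, 0, -0.015, 0, 0, 0], [0.002, 0, -0.03, 0, 0, 0], [0.002, 0, -0.05, 0, 0, 0]]])

```text
clock: 14.55
tool_pos: [0.4353, -0.1041, 0.0966]
orientation: [-180.0, 0.3, 5.8]
force: [-0.1, -0.2, 0.2]
opening: 0.0007
gripper_force: 0.0
```

Converted, -18 cm / 100 = -0.18, -17 cm / 100 = -0.17.

Emit:
send_rows(fingers=1, plan=[[[0.01, 0, -0.04, 0, 0, 0], [0.03, 0, -0.07, 0, 0, 0], [0.05, 0, -0.1, 0, 0, 0], [0.07, 0, -0.12, 0, 0, 0], [0.09, 0, -0.14, 0, 0, 0], [0.11, 0, -0.16, 0, 0, 0], [0.13, 0, -0.17, 0, 0, 0], [0.14, 0, -0.18, 0, 0, 0]]])

```text
clock: 15.22
tool_pos: [0.578, -0.0895, 0.2775]
orientation: [-180.0, 0.1, 5.8]
force: [-0.2, -0.8, 0.4]
opening: 0.0485
gripper_force: 0.0
```

```bash
python3 - <<'E'
from h import *
from plant import ctrl
d={n:ctrl.snapshot(n) for n in("top","scene")};pickle.dump(d,open("s2.pkl","wb"))
t=cv2.resize(d["top"]["img"][170:285,245:345,::-1],None,fx=4,fy=4,interpolation=2);s=cv2.resize(d["scene"]["img"][130:245,255:355,::-1],None,fx=4,fy=4,interpolation=2)
cv2.imwrite("pics/c3.png",np.hstack([t,s]));o=ctrl.get_obs();print(o["clock"],o["tool_pos"],o["force"])
E
```

```text
15.3167 [ 0.5781 -0.0895  0.2777] [-1.3061 -0.4579  0.0853]
```

View pics/c3.png

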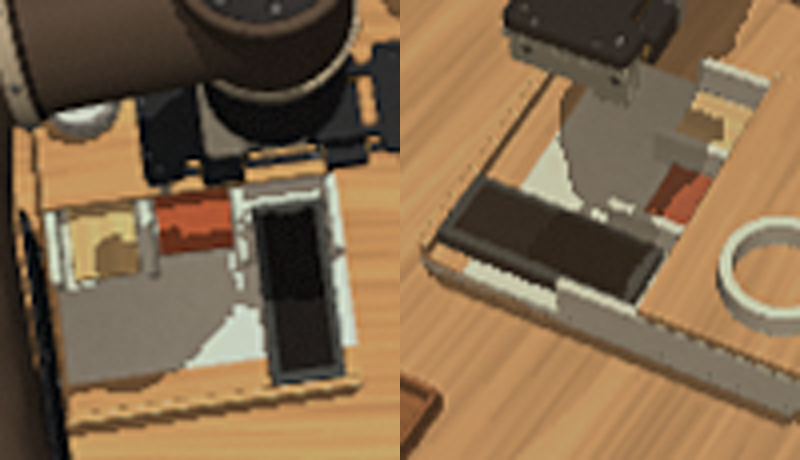

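The case now lies in the front of the rack against the lip. In the top panel its lid corners are at (253,206), (325,198), (343,376) and (273,385). In the scene panel they are at (482,180), (662,248), (640,300) and (437,236). I'll triangulate them.

```bash
python3 - <<'E'
from h import *
D2=pickle.load(open("s2.pkl","rb"))
T4=lambda u,v:(245+(u+.5)/4-.5,170+(v+.5)/4-.5)
S4=lambda u,v:(255+(u-400+.5)/4-.5,130+(v+.5)/4-.5)
P=[((253,206),(662,248)),((325,198),(640,300)),((343,376),(437,236)),((273,385),(482,180))]
X=[]
for a,b in P:
    x,e=tri(T4(*a),S4(*b),D2);X.append(x);print(x,e,plane("top",T4(*a),.05,D2))
X=np.array(X);c=X.mean(0);f=(X[2]+X[3])/2;r=(X[0]+X[1])/2
Ri=Ro.from_euler('z',-YAW,degrees=True)
print("centre",c,"rack",Ri.apply(c-O),"front",Ri.apply(f-O),"len",np.linalg.norm(f-r),"yaw",np.degrees(np.arctan2(*(r-f)[1::-1])))
Y=np.array([plane("top",T4(*a),.05,D2) for a,b in P]);print("top-only",Ri.apply(Y.mean(0)-O),Ri.apply(Y[2:].mean(0)-O))
yc=np.array([plane("top",T4(*p),.048,D2) for p in((75,432),(358,383))]);print("lip outer top edge rack",Ri.apply(yc-O))
go(rack(.08,-.082,.10),YAW)
E
```

```text
[ 0.5779 -0.0581  0.0461] 0.0005201567091592776 [ 0.5769 -0.0584  0.05  ]
[ 0.5869 -0.1168  0.0528] 0.01471704346403702 [ 0.582  -0.1218  0.05  ]
[ 0.4256 -0.1332  0.0397] 0.0030155985089256637 [ 0.4256 -0.1319  0.05  ]
[ 0.4212 -0.0711  0.0389] 0.0007319128779400304 [ 0.42   -0.0716  0.05  ]
centre [ 0.5029 -0.0948  0.0444] rack [ 0.0804 -0.0828  0.0444] front [ 0.0006 -0.0821  0.0393] len 0.16002016598347416 yaw 5.2905274500318225
top-only [ 0.0786 -0.0838  0.05  ] [ 0.     -0.0817  0.05  ]
lip outer top edge rack [[-0.0165  0.1214  0.048 ]
 [-0.0077 -0.124   0.048 ]]
t 15.32 at [ 0.5781 -0.0895  0.2777] [-179.9998    0.0694    5.7914] F [-1.3061 -0.4579  0.0853] open 0.05611607347190756 to [ 0.5024 -0.094   0.1   ]
cm [-7.55 -0.32 17.77] turn [-0.    0.07 -0.01]
```

Converted, 17.8 cm / 100 = 0.178, 17.5 cm / 100 = 0.175.

Emit:
send_rows(fingers=1, plan=[[[-0.01, 0, 0.02, 0, 0, 0], [-0.03, 0, 0.05, 0, 0, 0], [-0.05, -0.002, 0.08, 0, 0, 0], [-0.07, -0.002, 0.11, 0, 0, 0], [-0.075, -0.002, 0.14, 0, 0, 0], [-0.075, -0.002, 0.16, 0, 0, 0], [-0.075, -0.002, 0.175, 0, 0, 0], [-0.075, -0.002, 0.178, 0, 0, 0]]])

```text
clock: 15.98
tool_pos: [0.4984, -0.0956, 0.0963]
orientation: [-180.0, 0.4, 5.7]
force: [-0.0, 0.0, 0.5]
opening: 0.0877
gripper_force: 0.0
```

Converted, 3 cm / 100 = 0.03, 2.5 cm / 100 = 0.025.

Emit:
send_rows(plan=[[[0, 0, 0.005, 0, 0, 0], [0, 0, 0.012, 0, 0, 0], [0, 0, 0.02, 0, 0, 0], [0, 0, 0.025, 0, 0, 0], [0, 0, 0.03, 0, 0, 0], [0, 0, 0.03, 0, 0, 0]]])

```text
clock: 16.48
tool_pos: [0.502, -0.0952, 0.0689]
orientation: [-180.0, 0.1, 5.8]
force: [0.1, -0.7, 0.3]
opening: 0.0875
gripper_force: 0.0
```

```bash
python3 - <<'E'
from h import *
go(rack(.08,-.083,.035),YAW)
E
```

```text
t 16.48 at [ 0.502  -0.0952  0.0689] [-179.9959    0.0742    5.7884] F [ 0.1186 -0.7392  0.2528] open 0.08749900989003556 to [ 0.5025 -0.095   0.035 ]
cm [ 0.05 -0.02  3.39] turn [-0.    0.07 -0.01]
```

Converted, 3.3 cm / 100 = 0.033, 3.1 cm / 100 = 0.031.

Emit:
send_rows(plan=[[[0, 0, 0.004, 0, 0, 0], [0, 0, 0.009, 0, 0, 0], [0, 0, 0.015, 0, 0, 0], [0, 0, 0.02, 0, 0, 0], [0, 0, 0.024, 0, 0, 0], [0, 0, 0.028, 0, 0, 0], [0, 0, 0.031, 0, 0, 0], [0, 0, 0.033, 0, 0, 0]]])

```text
clock: 17.15
tool_pos: [0.5024, -0.0952, 0.0363]
orientation: [180.0, 0.0, 5.8]
force: [-0.6, 0.0, -0.3]
opening: 0.0878
gripper_force: 0.0
```

Emit:
send_rows(fingers=0.6, plan=[[[0, 0, 0, 0, 0, 0], [0, 0, 0, 0, 0, 0], [0, 0, 0, 0, 0, 0], [0, 0, 0, 0, 0, 0], [0, 0, 0, 0, 0, 0], [0, 0, 0, 0, 0, 0]]])

```text
clock: 17.65
tool_pos: [0.5028, -0.0952, 0.037]
orientation: [180.0, -0.0, 5.8]
force: [0.1, 0.4, 0.4]
opening: 0.0638
gripper_force: 30.0
```

Converted, -5 cm / 100 = -0.05, -4 cm / 100 = -0.04.

Emit:
send_rows(plan=[[[0, 0, -0.001, 0, 0, 0], [0, 0, -0.003, 0, 0, 0], [0, 0, -0.007, 0, 0, 0], [0, 0, -0.013, 0, 0, 0], [0, 0, -0.02, 0, 0, 0], [0, 0, -0.03, 0, 0, 0], [0, 0, -0.04, 0, 0, 0], [0, 0, -0.05, 0, 0, 0]]])

```text
clock: 18.32
tool_pos: [0.5021, -0.0953, 0.0879]
orientation: [-180.0, 0.0, 5.8]
force: [0.4, -0.6, -4.7]
opening: 0.0639
gripper_force: 30.0
```

Converted, -4.5 cm / 100 = -0.045, -4 cm / 100 = -0.04.

Emit:
send_rows(plan=[[[0, 0, -0.01, 0, 0, 0], [0, 0, -0.02, 0, 0, 0], [0, 0, -0.03, 0, 0, 0], [0, 0, -0.04, 0, 0, 0], [0, 0, -0.045, 0, 0, 0], [0, 0, -0.045, 0, 0, 0]]])

```text
clock: 18.82
tool_pos: [0.5034, -0.0951, 0.1333]
orientation: [-180.0, -0.1, 5.8]
force: [0.0, 0.0, -4.9]
opening: 0.0634
gripper_force: 30.0
```

```bash
python3 - <<'E'
from h import *
go([.389,-.317,.10],3.5)
E
```

```text
t 18.82 at [ 0.5034 -0.0951  0.1333] [-179.9993   -0.1417    5.8091] F [ 0.0385  0.0212 -4.8528] open 0.06339091958075888 to [0.389, -0.317, 0.1]
cm [-13.64  20.92   3.3 ] turn [-0.   -0.14  2.31]
```

Converted, 19.7 cm / 100 = 0.197, 17.8 cm / 100 = 0.178, 2.3 degrees / 360 = 0.0064.

Emit:
send_rows(plan=[[[-0.009, 0.014, 0, 0, 0, 0.0006], [-0.024, 0.037, 0, 0, 0, 0.0014], [-0.041, 0.063, 0, 0, 0, 0.0022], [-0.06, 0.092, 0, 0, 0, 0.0033], [-0.079, 0.121, 0, 0, 0, 0.0042], [-0.098, 0.15, 0, 0, 0, 0.005], [-0.116, 0.178, 0, 0, 0, 0.0058], [-0.128, 0.197, 0, 0, 0, 0.0064]]])

```text
clock: 19.48
tool_pos: [0.3932, -0.3058, 0.1312]
orientation: [-180.0, 0.1, 3.4]
force: [-0.2, 0.1, -5.5]
opening: 0.0636
gripper_force: 30.0
```

Converted, 3.3 cm / 100 = 0.033, 2.5 cm / 100 = 0.025.

Emit:
send_rows(plan=[[[-0.006, 0.009, 0.005, 0, 0, 0], [-0.008, 0.012, 0.015, 0, 0, 0], [-0.008, 0.012, 0.025, 0, 0, 0], [-0.008, 0.012, 0.033, 0, 0, 0], [-0.008, 0.012, 0.033, 0, 0, 0]]])

```text
clock: 19.9
tool_pos: [0.3869, -0.3152, 0.0963]
orientation: [-179.9, 0.2, 3.5]
force: [-0.5, 1.2, -5.2]
opening: 0.0631
gripper_force: 30.0
```

```bash
python3 - <<'E'
from h import *
from plant import ctrl
d={n:ctrl.snapshot(n) for n in("top","scene")};pickle.dump(d,open("s3.pkl","wb"))
t=cv2.resize(d["top"]["img"][220:335,330:430,::-1],None,fx=4,fy=4,interpolation=2);s=cv2.resize(d["scene"]["img"][170:285,160:260,::-1],None,fx=4,fy=4,interpolation=2)
cv2.imwrite("pics/c4.png",np.hstack([t,s]));go([.389,-.317,.03],3.5)
E
```

```text
t 20.0 at [ 0.3881 -0.3158  0.0981] [-179.9741    0.0808    3.5888] F [ 0.4033 -0.1338 -4.7684] open 0.06347423631043643 to [0.389, -0.317, 0.03]
cm [0.09 0.13 6.81] turn [-0.03  0.08  0.09]
```

View pics/c4.png

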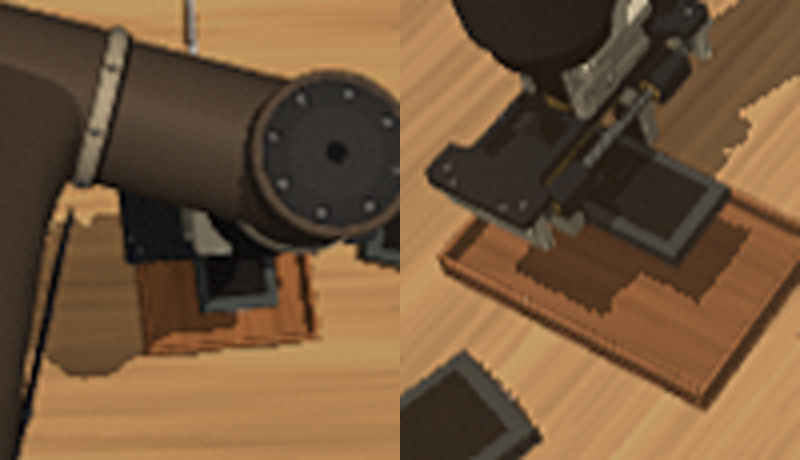

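The case hangs over the middle of the tray: (235,285) in the left panel and (650,190) in the right panel, with the tray around it on all sides. I'll lower it now.

Emit:
send_rows(plan=[[[0.001, 0.001, 0.008, 0, 0, 0], [0.001, 0.001, 0.02, 0, 0, 0], [0.001, 0.001, 0.034, 0, 0, 0], [0.001, 0.001, 0.048, 0, 0, 0], [0.001, 0.001, 0.06, 0, 0, 0], [0.001, 0.001, 0.07, 0, 0, 0], [0.001, 0.001, 0.076, 0, 0, 0], [0.001, 0.001, 0.078, 0, 0, 0]]])

```text
clock: 20.67
tool_pos: [0.3889, -0.3172, 0.0198]
orientation: [-180.0, 0.1, 3.5]
force: [0.5, 0.1, -5.2]
opening: 0.0638
gripper_force: 30.0
```

Converted, 0.4 cm / 100 = 0.004, 0.35 cm / 100 = 0.0035.

Emit:
send_rows(plan=[[[0, 0, 0.0005, 0, 0, 0], [0, 0, 0.001, 0, 0, 0], [0, 0, 0.0015, 0, 0, 0], [0, 0, 0.002, 0, 0, 0], [0, 0, 0.0025, 0, 0, 0], [0, 0, 0.003, 0, 0, 0], [0, 0, 0.0035, 0, 0, 0], [0, 0, 0.004, 0, 0, 0]]])

```text
clock: 21.33
tool_pos: [0.389, -0.3176, 0.0168]
orientation: [180.0, -0.0, 3.5]
force: [-0.4, -0.2, -5.5]
opening: 0.0637
gripper_force: 30.0
```

Converted, 0.16 cm / 100 = 0.0016, 0.12 cm / 100 = 0.0012.

Emit:
send_rows(plan=[[[0, 0, 0.0004, 0, 0, 0], [0, 0, 0.0008, 0, 0, 0], [0, 0, 0.0012, 0, 0, 0], [0, 0, 0.0016, 0, 0, 0]]])

```text
clock: 21.67
tool_pos: [0.3889, -0.3175, 0.0151]
orientation: [-180.0, 0.0, 3.5]
force: [0.0, -0.1, -6.1]
opening: 0.0638
gripper_force: 30.0
```

Converted, 0.16 cm / 100 = 0.0016, 0.12 cm / 100 = 0.0012.

Emit:
send_rows(plan=[[[0, 0, 0.0004, 0, 0, 0], [0, 0, 0.0008, 0, 0, 0], [0, 0, 0.0012, 0, 0, 0], [0, 0, 0.0016, 0, 0, 0]]])

```text
clock: 22.0
tool_pos: [0.389, -0.3175, 0.0135]
orientation: [180.0, -0.0, 3.5]
force: [-0.9, 0.1, -3.8]
opening: 0.0639
gripper_force: 30.0
```

Converted, 0.12 cm / 100 = 0.0012, 0.08 cm / 100 = 0.0008.

Emit:
send_rows(plan=[[[0, 0, 0.0004, 0, 0, 0], [0, 0, 0.0008, 0, 0, 0], [0, 0, 0.0012, 0, 0, 0], [0, 0, 0.0012, 0, 0, 0]]])

```text
clock: 22.33
tool_pos: [0.3889, -0.3175, 0.0123]
orientation: [-180.0, 0.0, 3.5]
force: [0.5, 0.7, -5.5]
opening: 0.0639
gripper_force: 30.0
```

Converted, 0.12 cm / 100 = 0.0012, 0.09 cm / 100 = 0.0009.

Emit:
send_rows(plan=[[[0, 0, 0.0003, 0, 0, 0], [0, 0, 0.0006, 0, 0, 0], [0, 0, 0.0009, 0, 0, 0], [0, 0, 0.0012, 0, 0, 0]]])

```text
clock: 22.67
tool_pos: [0.389, -0.3176, 0.0113]
orientation: [180.0, -0.0, 3.5]
force: [-1.2, -0.6, -3.8]
opening: 0.0642
gripper_force: 30.0
```

Emit:
send_rows(plan=[[[0, 0, 0.0003, 0, 0, 0], [0, 0, 0.0006, 0, 0, 0], [0, 0, 0.0006, 0, 0, 0]]])

```text
clock: 22.92
tool_pos: [0.389, -0.3176, 0.0106]
orientation: [180.0, -0.0, 3.5]
force: [-1.1, -0.3, -1.7]
opening: 0.0638
gripper_force: 30.0
```

Converted, 0.06 cm / 100 = 0.0006, 0.03 cm / 100 = 0.0003.

Emit:
send_rows(plan=[[[0, 0, 0.0003, 0, 0, 0], [0, 0, 0.0006, 0, 0, 0], [0, 0, 0.0006, 0, 0, 0]]])

```text
clock: 23.17
tool_pos: [0.389, -0.3176, 0.0103]
orientation: [180.0, -0.0, 3.5]
force: [-2.2, 1.4, 3.0]
opening: 0.0638
gripper_force: 30.0
```

Converted, -2 cm / 100 = -0.02, -1 cm / 100 = -0.01.

Emit:
send_rows(fingers=0.85, plan=[[[0, 0, 0, 0, 0, 0], [0, 0, 0, 0, 0, 0], [0, 0, 0, 0, 0, 0], [0, 0, 0, 0, 0, 0], [0, 0, -0.001, 0, 0, 0], [0, 0, -0.004, 0, 0, 0], [0, 0, -0.01, 0, 0, 0], [0, 0, -0.02, 0, 0, 0]]])

```text
clock: 23.83
tool_pos: [0.3884, -0.3173, 0.0299]
orientation: [-180.0, 0.1, 3.5]
force: [-0.3, -0.7, -0.3]
opening: 0.0748
gripper_force: 0.0
```

Converted, -20 cm / 100 = -0.2, -19 cm / 100 = -0.19.

Emit:
send_rows(plan=[[[0, 0, -0.02, 0, 0, 0], [0, 0, -0.05, 0, 0, 0], [0, 0, -0.08, 0, 0, 0], [0, 0, -0.11, 0, 0, 0], [0, 0, -0.14, 0, 0, 0], [0, 0, -0.17, 0, 0, 0], [0, 0, -0.19, 0, 0, 0], [0, 0, -0.2, 0, 0, 0]]])

```text
clock: 24.5
tool_pos: [0.3899, -0.3181, 0.2339]
orientation: [179.9, -0.3, 3.5]
force: [0.2, -0.2, 0.8]
opening: 0.0747
gripper_force: 0.0
```

```bash
python3 - <<'E'
from h import *
from plant import ctrl
d={n:ctrl.snapshot(n) for n in("top","scene")}
s=cv2.resize(d["scene"]["img"][140:285,160:360,::-1],None,fx=4,fy=4,interpolation=2)
cv2.imwrite("pics/c5.png",s);o=ctrl.get_obs();print(o["clock"],o["tool_pos"],o["opening"],o["force"])
E
```

```text
24.6 [ 0.3897 -0.3178  0.2321] 0.07405971343794411 [ 0.42    0.6285 -0.0808]
```

View pics/c5.png

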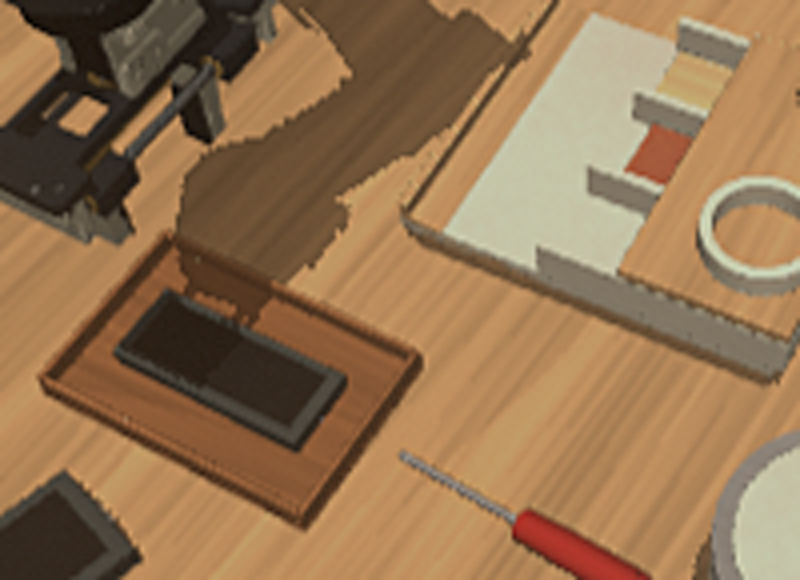

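The case lies flat in the middle of the tray, with its lid centre at about (230,370). The pigeonhole is empty, the other pieces look undisturbed, and the gripper is clear. I'll hand in.

```bash
python3 -c "
from plant import ctrl
print(ctrl.close_job())"
```

```text
the job is handed in; nothing more can be done
None
```

The case was drawn to the lip, lifted by its sides and laid flat in the middle of the tray with the gripper clear, and the job is handed in at about 25 s; the hand-in returned no verdict.

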